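# Index the slide and stamp the ferrule

### The job

Stamp the tall ferrule on the bench marking press. Pull the slide's spring index knob up, shift the slide one notch to the side that brings the tall ferrule under the stamp and let the pin drop fully home again; then press the plunger cap down through the soft first stop to the firm second stop, hold it there for about half a second and let it come all the way back up. Stop once the second stop is felt, without forcing the cap (20 N is plenty, over 30 N spoils it), and leave both pieces standing in their nests.

Things in the scene. Friction and masses are not known exactly. Their poses are not given: they have to be found in the camera images.
- press: Bench marking press fixed to the table. Origin on the table below the slide's middle; +x from the index knob to the column, +y along the slide's travel, z up. In mm: dark base plate x -120..140, y +/-145, 16 thick; blue column x 95..140, 50 wide, 128 tall; blue head, radius 26, z 81..128, stamp axis at x 55, y 0; knob at x -75, y = slide. Spare parts stand on and round it.
- stamp_axis (a point): Point on the stamp axis, under the head, at the height of the slide's top face (45 mm above the table), axes as the press.
- ferrule: The tall plain aluminium ferrule to stamp, 24 mm diameter, 30 mm tall, standing in one of the slide's two round nests (6 mm deep; either side). Origin: centre of its underside, z up. The nests lie 45 mm either side (press y) of the slide's middle.
- short_stop: A short aluminium stop, 24 mm diameter, 14 mm tall, standing in the other nest. Origin: centre of its underside. It stays there.
- slide (a joint): Position of the aluminium slide along press +y, m; 0 (within 1 mm) is the middle notch where it starts; notches at -0.045, 0 and +0.045, ends at +/-0.056. About 1.5 N of friction when the pin is out. Moving it to -0.045 brings the +y nest under the stamp, to +0.045 the -y nest.
- index_pin (a joint): Height by which the slide's index pin is pulled up, m: 0 fully home in its notch, 0.016 the upper end. Above 0.009 it is clear of the notched rail; a spring pulls it down with 4 N at 0 and about 7 N at the top. The round-ended 8 mm pin drops into an 11 mm wide notch.
- knob_grip (a point): Centre of the index knob, a black upright cylinder 26 mm across, 24 mm high on a thin neck, at the robot's side of the press (74 mm above the table with the pin home); moves with pin and slide. The slide's 20 mm wide arm lies below it, top 47 mm above the table, running from the knob along +x.
- cap_top (a point): Centre of the top face of the plunger cap, a black mushroom of 38 mm diameter and 14 mm height above the blue head; top 184 mm above the table when up. Moves with the cap.
- press_cap: The same plunger cap; origin at the centre of its underside, z up.
- plunger (a joint): Downward travel of the plunger, m: 0 up, 0.034 its end when nothing is under the stamp. Soft return spring: 2.5 to 5.5 N felt at the cap. It is stopped by the ferrule (the first stop) after a travel of 0.009 to 0.027 that differs each time, as the hidden die is screwed in or out.
- firm (a joint): Further downward travel of the cap on the plunger, m: 0 at rest, 0.005 at the solid second stop. It gives only after the first stop: begins at about 8 N and reaches the second stop at about 12 N; beyond that the cap is rigid. The piece is stamped at the second stop.

How it is judged (in metres and radians):
On the way, in this order (a step that is already met when the one before it is completed fails the run):
1. the index knob is pulled up until the pin is clear of the rail (value of joint index_pin above 0.009 m), for 0.05 s.
2. the slide stands one notch on, pin home, with the tall ferrule upright under the stamp (value of joint index_pin below 0.002 m and distance between ferrule and stamp_axis below 0.005 m and angle between ferrule's own z axis and vertical below 0.1 rad), for 0.2 s.
3. the cap is pressed through the first stop on the ferrule to the second stop and held (all of step 2 and value of joint firm above 0.004 m and value of joint plunger between 0.007 and 0.031 m), for 0.3 s.
At the end, for the whole second after the job is handed in: The cap is back up (within 3 mm) and released; the index pin is home (within 2 mm); the tall ferrule stands upright in its nest under the stamp (within 5 mm of the stamp axis point), and the short stop stands upright in the other nest, 83 to 97 mm away, all at rest (all of step 2 and angle between short_stop's own z axis and vertical below 0.1 rad and horizontal distance between ferrule and short_stop between 0.083 and 0.097 m and z of short_stop in the frame of stamp_axis between -0.004 and 0.004 m and value of joint plunger below 0.003 m and value of joint firm below 0.001 m and linear speed of each of ferrule, short_stop below 0.02 m/s); the robot touches nothing.
It fails at once if the cap is forced with more than 30 N (contact force between press_cap and anything else above 30 N).
It also fails if it takes over 58 s, if anything falls off the work surface, if the arm or the gripper's body presses on something with over 40 N, if the wrist force passes 120 N, or if a joint passes its speed limit or range.

### The arm

A 7-joint arm with a two-finger parallel gripper is mounted at the origin on the work surface. World frame = base frame: x ahead of the robot, y to its left, z up, the work surface at z = 0. Lengths are in mm, angles in rad, forces in N, time in s.
With the tool pointing down it reaches from about 425 to 875 mm from the base axis. Payload 4.7 kg.
Tool frame: the origin (TCP) lies on the mounting face of the last link; the fingertips stand 182 mm ahead of it and the grasp point (between the pads) lies 164 mm ahead of it; z points along the fingers, x is the direction in which the jaws open and shut, and the axes are right-handed (so a half turn about z gives the same grasp; the last joint's range is limited). The gripper opens to 87 mm and grips with 3 to 60 N. Pads are 19 mm wide; open, the fingers measure 117 mm over their backs; the gripper's body (75 mm by 190 mm) begins 51 mm behind the grasp point.
Start: joints at [-1.13, 0.321, -0.07, 1.45, 0.023, 1.371, -0.057], TCP at [269.089, 591.69, 404.787] pointing down, gripper open.
Joint ranges: [-2.86, 2.86], [-0.3, 2.09], [-1.38, 1.24], [0.06, 2.45], [-1.56, 4.7], [0.09, 2.05], [-2.69, 2.69]. Speed limits (rad/s): [2.57, 2.57, 3.14, 3.14, 3.14, 3.14, 3.14].

### API

Orientations are given as a unit quaternion [w, x, y, z].
In Python, from workcell import sensors, camera, ctrl, spotter gives the robot as it stands.
- The arm moves only by the tool servo_tool, never from a script. Its argument "rows" is a list of rows, each an object with "slide": the shift along the tool's x, y, z in m, a list of three; "twist": the turn, a rotation vector about the tool's x, y, z in degrees, a list of three. In form: [{"slide": [x, y, z], "twist": [ax, ay, az]}, ...]. A call has 1 to 8 rows; each row is the pose to reach, as a shift and turn from the pose measured when the call began, along the tool's axes at that moment; what a row does not reach only later rows make up. A row lasts 1/8 s, in which the tool goes at most 62.5 mm and 10.7 degrees, less where a joint would pass 70% of its speed; a pose out of reach is approached as far as the arm can. A call with a gripper value outside its range is refused whole. "claw" is the gripper's target within -1 to 1 (fully open at 1, half-way at 0, shut at -1), set as the call begins (left out, the last holds). The fingers move at their own pace and stop on an object; "squeeze" is the grip in N (left out, the last holds). Time passes only in rows, so rows that repeat a pose let the fingers close. It gives the time, the measured TCP pose, the force and the opening at its end, in the units of the state.
- sensors.observe(): the state, without advancing time (a new reading comes with each control period).
- camera(name): name is "scene" or "top" or "wrist"; returns a dict with "image" (420x560x3 uint8, red, green, blue), "mtx" (3x3 intrinsics, pixels), "pose" (4x4, takes a point from camera to world coordinates). Camera axes: x right, y up, looking along -z (the intrinsics and any distortion apply to the point x, -y, -z); pixel columns grow to the right and rows downward; lengths in mm; the calibration is good to about 2 mm. A picture is of the moment at which its call begins. There is no depth.
- ctrl.close_job(): hands the job in, once; it reports no verdict.
Trained networks look in the newest picture that a camera, given by its name, has taken for a name from the list of things; names that differ only in an ending like _2 or _b are one class to them, and where a whole thing is asked for, a point or a joint stands for the part that bears it (a point fixed in the world has none). Each returns a list of dicts, best first, with "conf" (0 to 1); they miss things now and then, are a little off and sometimes report something else, mostly with a low value. They report only what shows in the picture. A call takes as long as a camera call.
- spotter.boxes_of(query, camera): "rect" ([left, top, right, bottom] in pixels, round what is visible of it).
- spotter.outline_of(query, camera): "region" (420x560 bool, what is visible of it) and "rect" ([left, top, right, bottom] in pixels, round what is visible of it).
- spotter.landmark_of(query, camera): "position" ([column, row] in pixels: a listed point, or the origin of a listed thing).
The state is a dict: "clock": time; "qpos": joint angles; "dq": joint speeds; "effort": joint torques, N m; "position": TCP position; "ee_rot": TCP orientation; "ft_force": force on the tool from outside, world axes, zero at the start; "ft_torque": the same for the moment, N m; "grip_width": finger opening in mm.
Only numpy, scipy, OpenCV 4.12 (cv2) and the standard library are available. Lean on these libraries where they do the work, as an engineer would, in place of code of your own. Each camera call takes 0.05 s, during which the arm holds its last target. There are 200 camera calls.

## Working session

There is one attempt and no reset: what is moved stays moved. The work goes in short steps, Python scripts to look and compute and a tool call to move; the robot and the scene stay as the last step left them, time stands still between calls to the robot, and variables do not carry over. Pictures are saved under pics/ and viewed, about 8 in all and at most 12, crops included, and the job is handed in when it is done.

Besides the shell and the picture viewer there is one more tool, called after "Request:" as name([rows], argument=value, ...), one row to a line, values as JSON. servo_tool: Moves the arm, as the interface text tells. Its arguments: {"type":"object","properties":{"rows":{"type":"array"},"claw":{"type":"number"},"squeeze":{"type":"number"}},"required":["rows"]}

```bash
mkdir -p pics; cat > h.py <<'E'
import numpy as np, cv2, json
from workcell import sensors, camera, ctrl, spotter
def save(c,n): cv2.imwrite('pics/'+n, c['image'][:,:,::-1])
def proj(c,p):
    P=np.linalg.inv(c['pose'])@np.append(p,1); q=c['mtx']@np.array([P[0],-P[1],-P[2]]); return q[:2]/q[2]
def ray(c,uv):
    d=np.linalg.inv(c['mtx'])@np.array([uv[0],uv[1],1.]); d=c['pose'][:3,:3]@np.array([d[0],-d[1],-d[2]]); return c['pose'][:3,3],d
def atz(c,uv,z):
    o,d=ray(c,uv); return o+d*(z-o[2])/d[2]
E
python3 - <<'E'
from h import *
np.set_printoptions(precision=1,suppress=True)
s=sensors.observe(); print(s['clock'],s['position'],s['ee_rot'],s['ft_force'],s['grip_width'])
for n in ['scene','top']:
    c=camera(n); save(c,n+'1.png'); print(n,list(c.keys()),c['pose'].tolist())
    for q,z in [('knob_grip',74),('cap_top',184),('ferrule',39),('short_stop',39),('stamp_axis',45),('press',0)]:
        for d in spotter.landmark_of(q,n)[:3]: print(q,d['conf'],np.array(d['position']),atz(c,d['position'],z))
E
python3 -c "
import cv2,numpy as np
a=cv2.imread('pics/scene1.png');b=cv2.imread('pics/top1.png')
cv2.imwrite('pics/both.png',cv2.resize(np.vstack([a,b]),None,fx=.71,fy=.71))"
```

```text
0.0 [269.  591.5 403.6] [ 0.   0.8  0.5 -0. ] [0.9 0.4 0.4] 87.24112473232124
scene ['image', 'mtx', 'pose'] [[0.3220701398237309, -0.678312437360916, 0.6604264246344297, 1008.440336717434], [0.9466129771149197, 0.22045329174201336, -0.2352110067954721, -96.30586007910213], [0.013953372049482913, 0.7009226658352579, 0.7131007782402459, 585.8828533767439], [0.0, 0.0, 0.0, 1.0]]
knob_grip 0.65 [251.8 191.2] [480.3  37.2  74. ]
ferrule 0.86 [254.5 266.7] [620.2   0.3  39. ]
stamp_axis 0.98 [281.6 256.1] [617.8  48.3  45. ]
press 0.86 [264.7 251.7] [566.1  34.3   0. ]
top ['image', 'mtx', 'pose'] [[0.0245992812524787, 0.999604554175464, -0.013623899351251067, 549.9503170984408], [-0.9995348644795276, 0.024838728527653068, 0.01769441310192556, 47.79874524232982], [0.018025816257620588, 0.013182292547243658, 0.9997506174598968, 797.9933208328155], [0.0, 0.0, 0.0, 1.0]]
knob_grip 0.74 [282.4 264.5] [489.4  28.8  74. ]
cap_top 0.92 [269.9 164.1] [618.   49.5 184. ]
ferrule 0.81 [300.4 171.4] [624.5   4.6  39. ]
short_stop 0.74 [278.1 263.7] [487.5  34.2  39. ]
short_stop 0.6 [237.4 177.7] [612.7  97.3  39. ]
stamp_axis 0.9 [270.4 174.4] [618.3  48.8  45. ]
press 0.65 [274.9 214.5] [560.4  40.3   0. ]
```

View pics/scene1.png

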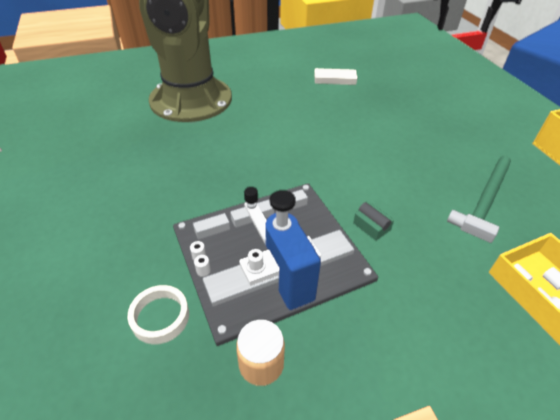

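View pics/top1.png

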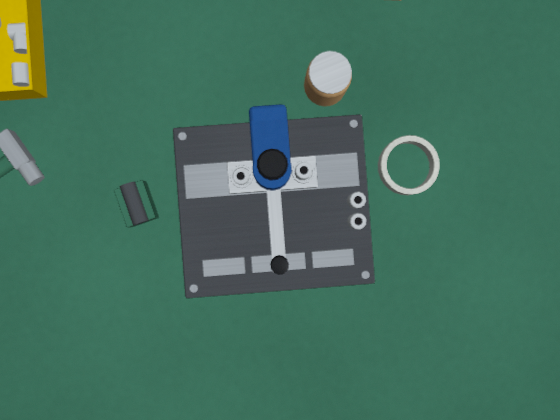

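The scene view shows the press with its knob near (251,195) and cap near (283,200), and a tall-looking piece at (255,260). The top view shows the cap at (272,165), knob at (279,265), nests at (241,176) and (304,171), and plate screws at (182,136), (354,124), (366,275) and (194,288).

```bash
python3 - <<'E'
from h import *
np.set_printoptions(precision=4,suppress=True)
c=camera('top')
sc=[atz(c,p,17)[:2] for p in [(182,136),(354,124),(366,275),(194,288)]]
for p in sc: print(p)
v=(sc[0]-sc[3])+(sc[1]-sc[2]); w=(sc[0]-sc[1])+(sc[3]-sc[2])
print('yaw x',np.degrees(np.arctan2(v[1],v[0])),'yaw y',np.degrees(np.arctan2(-w[0],w[1])),'centre',np.mean(sc,0))
for q,z in [('knob_grip',86),('press_cap',184)]:
  for n in ['top']:
    for d in spotter.outline_of(q,n)[:2]:
        r=d['region']; m=np.argwhere(r).mean(0)[::-1]; print(q,n,d['conf'],d['rect'],m,atz(c,m,z))
s=camera('scene'); 
for q in ['ferrule','short_stop','knob_grip','press_cap']:
    for d in spotter.boxes_of(q,'scene')[:3]: print(q,d)
im=c['image'][130:290,200:340,::-1]; a=cv2.resize(im,(525,600),interpolation=3)
cv2.imwrite('pics/crop1.png',a)
im=s['image'][180:310,180:360,::-1]; cv2.imwrite('pics/crop2.png',cv2.resize(im,(800,578),interpolation=3))
E
```

```text
[675.6306 184.2519]
[701.1884 -76.7363]
[ 471.609  -100.2467]
[446.0785 159.9536]
yaw x 5.944696548394371 yaw y 5.598411858444306 centre [573.6266  41.8056]
knob_grip top 0.81 [271.7, 253.6, 289.0, 273.1] [279.3448 264.6897] [490.0282  33.2914  86.    ]
press_cap top 0.68 [260.1, 150.3, 285.1, 178.0] [271.7262 164.287 ] [617.8483  47.3377 184.    ]
ferrule {'rect': [248.1, 249.2, 264.2, 272.0], 'conf': 0.59}
knob_grip {'rect': [245.4, 184.5, 258.5, 205.1], 'conf': 0.52}
press_cap {'rect': [269.5, 188.2, 294.9, 212.4], 'conf': 0.66}
```

View pics/crop1.png

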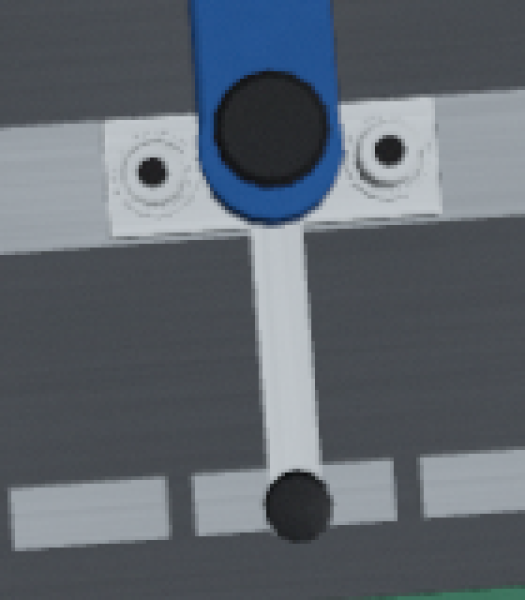

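View pics/crop2.png

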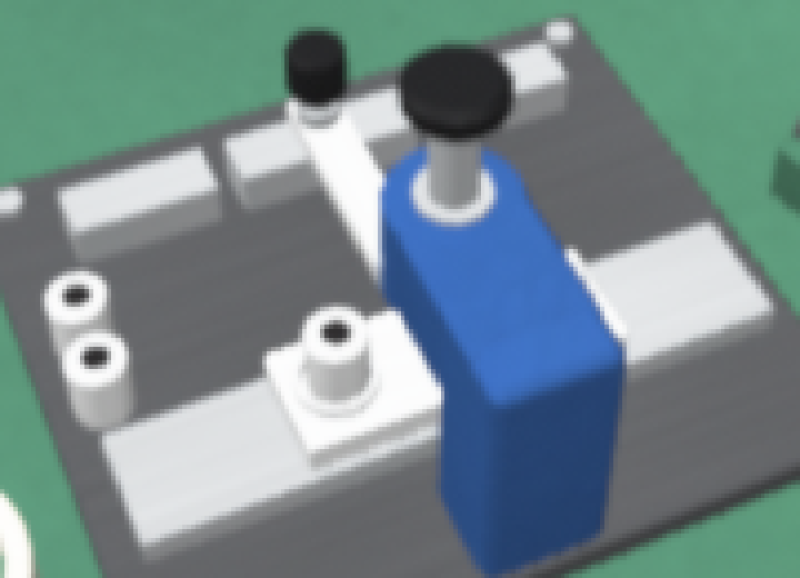

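Crop 1 confirms the right-hand piece shows a visible side wall. In crop 2 the piece on the −y side stands about 24 mm proud, so it is the tall ferrule and the slide must go to +0.045. The press origin is about (563.8, 41.2), yaw about 5.9°. The jaws will grip along press y.

```bash
cat >> h.py <<'E'
from scipy.spatial.transform import Rotation as R
YAW=np.radians(5.9); O=np.array([563.8,41.2,0]); ex=np.array([np.cos(YAW),np.sin(YAW),0]); ey=np.array([-np.sin(YAW),np.cos(YAW),0])
RT=np.column_stack([ey,ex,[0,0,-1.]])   # tool x=press y, z down
def goto(p,Rt=RT):
    s=sensors.observe(); q=np.array(s['ee_rot']); Rc=R.from_quat(q[[1,2,3,0]]).as_matrix()
    return np.round(Rc.T@(np.array(p)-s['position'])/1000,4), np.round(np.degrees(R.from_matrix(Rc.T@Rt).as_rotvec()),2)
E
python3 -c "
from h import *
print(goto(O-75*ex+[0,0,400])); print(goto(O-75*ex+[0,0,290])); s=sensors.observe();print(s['clock'],s['ft_force'],s['qpos'])"
```

```text
(array([-0.417 ,  0.4314,  0.0048]), array([  0.  ,  -0.  , -30.35]))
(array([-0.417 ,  0.4314,  0.1148]), array([  0.  ,  -0.  , -30.35]))
1.1 [-0.27340924  0.46658787 -1.08596237] [-1.12991677  0.32100626 -0.07012318  1.45050159  0.02262317  1.37083325
 -0.05687856]
```

Request:
servo_tool([
  {"slide": [-0.417,0.4314,0.0048],"twist": [0,0,-30.35]},
  {"slide": [-0.417,0.4314,0.0048],"twist": [0,0,-30.35]},
  {"slide": [-0.417,0.4314,0.0048],"twist": [0,0,-30.35]},
  {"slide": [-0.417,0.4314,0.0048],"twist": [0,0,-30.35]},
  {"slide": [-0.417,0.4314,0.0048],"twist": [0,0,-30.35]},
  {"slide": [-0.417,0.4314,0.0048],"twist": [0,0,-30.35]},
  {"slide": [-0.417,0.4314,0.0048],"twist": [0,0,-30.35]},
  {"slide": [-0.417,0.4314,0.0048],"twist": [0,0,-30.35]},
], claw=0.1)

```text
clock: 2.1
position: [452.9, 124.5, 401.2]
ee_rot: [0.0, 0.67, 0.743, 0.001]
ft_force: [0.5, -0.3, -0.3]
grip_width: 47.9
```

```bash
python3 -c "
from h import *
print(goto(O-75*ex+[0,0,400])); print(goto(O-75*ex+[0,0,290])); s=sensors.observe();print(s['clock'],s['ft_force'],s['position'],s['grip_width'])"
```

```text
(array([-0.0943,  0.0268,  0.0012]), array([ 0.08, -0.04,  0.  ]))
(array([-0.0944,  0.0266,  0.1112]), array([ 0.08, -0.04,  0.  ]))
2.1 [ 0.47858266 -0.3000062  -0.31818886] [452.85091333 124.52092218 401.20469162] 47.87844224343099
```

Request:
servo_tool([
  {"slide": [-0.05,0.0133,0.0012],"twist": [0,0,0]},
  {"slide": [-0.0943,0.0267,0.0012],"twist": [0,0,0]},
  {"slide": [-0.0944,0.0267,0.05],"twist": [0,0,0]},
  {"slide": [-0.0944,0.0266,0.1],"twist": [0,0,0]},
  {"slide": [-0.0944,0.0266,0.1],"twist": [0,0,0]},
])

```text
clock: 2.72
position: [487.4, 33.2, 298.2]
ee_rot: [-0.002, 0.67, 0.742, -0.002]
ft_force: [-0.1, 0.2, 0.2]
grip_width: 47.9
```

```bash
python3 - <<'E'
from h import *
np.set_printoptions(precision=1,suppress=True)
s=sensors.observe();print(s['clock'],s['position'])
c=camera('wrist'); save(c,'w1.png'); print(c['pose'][:3])
for d in spotter.outline_of('knob_grip','wrist')[:2]:
    m=np.argwhere(d['region']).mean(0)[::-1]; print(d['conf'],d['rect'],m,atz(c,m,82))
for d in spotter.landmark_of('knob_grip','wrist')[:2]: print(d,atz(c,d['position'],74))
print('expected',proj(c,O-75*ex+[0,0,74]))
print(goto(O-75*ex+[0,0,238]))
E
```

```text
2.725 [487.4  33.2 298.2]
[[ -0.1  -0.9  -0.3 402.3]
 [  1.   -0.1  -0.   24.1]
 [ -0.   -0.3   1.  279.3]]
0.9 [254.6, 225.7, 296.1, 271.0] [275.3 248.2] [486.5  31.8  82. ]
{'position': [276.8, 247.8], 'conf': 0.72} [489.5  33.1  74. ]
expected [277.5 247.5]
(array([-0. , -0. ,  0.1]), array([ 0.3, -0.1,  0. ]))
```

View pics/w1.png

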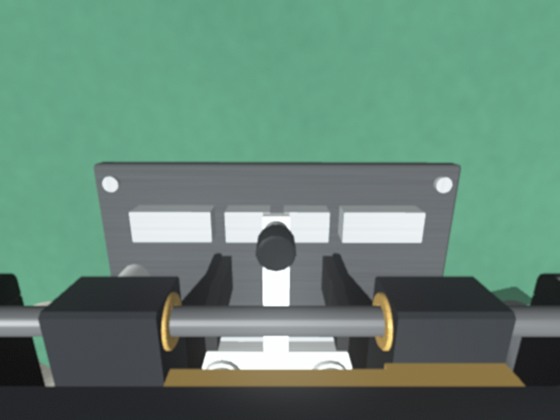

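The wrist view shows the knob at (276,247), which matches the projected (277,247), with the jaws straddling it.

Request:
servo_tool([
  {"slide": [0,0.0018,0.03],"twist": [0.3,-0.1,0]},
  {"slide": [0,0.0018,0.06],"twist": [0.3,-0.1,0]},
  {"slide": [0,0.0018,0.06],"twist": [0.3,-0.1,0]},
  {"slide": [0,0.0018,0.06],"twist": [0.3,-0.1,0]},
])

```text
clock: 3.38
position: [493.3, 34.1, 245.6]
ee_rot: [0.001, 0.67, 0.743, 0.001]
ft_force: [1.1, 0.5, -0.3]
grip_width: 47.3
```

Request:
servo_tool([
  {"slide": [0,0,0],"twist": [0,0,0]},
  {"slide": [0,0,0],"twist": [0,0,0]},
  {"slide": [0,0,0],"twist": [0,0,0]},
  {"slide": [0,0,0],"twist": [0,0,0]},
], claw=-1, squeeze=35)

```text
clock: 3.88
position: [493.6, 34.0, 246.1]
ee_rot: [0.001, 0.67, 0.743, 0.001]
ft_force: [-0.5, -0.3, 3.8]
grip_width: 25.3
```

Request:
servo_tool([
  {"slide": [0,0,-0.007],"twist": [0,0,0]},
  {"slide": [0,0,-0.013],"twist": [0,0,0]},
  {"slide": [0,0,-0.013],"twist": [0,0,0]},
  {"slide": [0,0,-0.013],"twist": [0,0,0]},
])

```text
clock: 4.38
position: [493.4, 34.0, 258.8]
ee_rot: [0.001, 0.67, 0.743, 0.001]
ft_force: [2.8, 0.2, -7.6]
grip_width: 25.2
```

```bash
python3 - <<'E'
from h import *
np.set_printoptions(precision=2,suppress=True)
c=camera('scene'); save(c,'s2.png')
for d in spotter.outline_of('knob_grip','scene')[:2]:print(d['conf'],d['rect'])
for d in spotter.landmark_of('knob_grip','scene')[:2]:print(d)
for z in (74,80,87): print(z,proj(c,O-75*ex+[0,0,z]))
s=sensors.observe(); print(s['clock'],s['position'],s['ft_force'],s['ft_torque'],s['grip_width'])
cv2.imwrite('pics/s2c.png',cv2.resize(c['image'][130:280,160:360,::-1],(800,600),interpolation=3))
E
```

```text
0.45 [245.8, 181.9, 256.4, 201.4]
{'position': [248.4, 188.7], 'conf': 0.79}
74 [251.21 194.83]
80 [251.09 192.43]
87 [250.95 189.61]
4.525 [493.48  34.05 258.84] [ 3.83 -0.52 -7.61] [ 0.05 -0.76  0.02] 25.160169601133532
```

View pics/s2c.png

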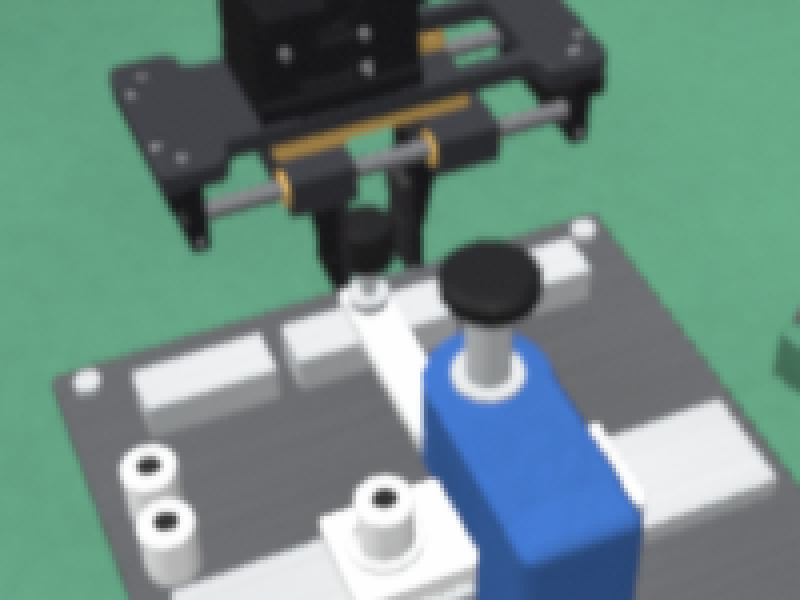

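Crop s2c shows the knob lifted clear of the arm with the neck visible at (368,290). The 7.6 N downward force fits a raised pin. Next I shift the slide +45 mm along press y.

Request:
servo_tool([
  {"slide": [0.006,0,0],"twist": [0,0,0]},
  {"slide": [0.014,0,0],"twist": [0,0,0]},
  {"slide": [0.022,0,0],"twist": [0,0,0]},
  {"slide": [0.03,0,0],"twist": [0,0,0]},
  {"slide": [0.038,0,0],"twist": [0,0,0]},
  {"slide": [0.045,0,0],"twist": [0,0,0]},
  {"slide": [0.045,0,0],"twist": [0,0,0]},
  {"slide": [0.045,0,0],"twist": [0,0,0]},
])

```text
clock: 5.52
position: [488.8, 79.5, 258.9]
ee_rot: [0.001, 0.669, 0.743, 0.002]
ft_force: [4.3, 2.1, -7.2]
grip_width: 25.5
```

```bash
python3 -c "
from h import *
p=np.array(sensors.observe()['position']); print((p-[493.5,34.05,258.8])@np.array([ey,ex]).T, p)
print(goto([493.5,34.05,p[2]]+45*ey), goto([493.5,34.05,246]+45*ey))"
```

```text
[4.57284991e+01 2.43641418e-02] [488.82368665  79.53877135 258.9209375 ]
(array([-0.0007, -0.    , -0.    ]), array([ 0.22, -0.04,  0.07])) (array([-0.0007, -0.0001,  0.0129]), array([ 0.22, -0.04,  0.07]))
```

Now I lower to home with a slight correction, then open the jaws.

Request:
servo_tool([
  {"slide": [-0.0007,0,0.004],"twist": [0,0,0]},
  {"slide": [-0.0007,0,0.009],"twist": [0,0,0]},
  {"slide": [-0.0007,0,0.013],"twist": [0,0,0]},
  {"slide": [-0.0007,0,0.013],"twist": [0,0,0]},
  {"slide": [-0.0007,0,0.013],"twist": [0,0,0]},
])

```text
clock: 6.15
position: [489.0, 78.9, 246.2]
ee_rot: [0.001, 0.669, 0.743, 0.002]
ft_force: [0.9, 1.8, -0.4]
grip_width: 25.3
```

Request:
servo_tool([
  {"slide": [0,0,0],"twist": [0,0,0]},
  {"slide": [0,0,0],"twist": [0,0,0]},
  {"slide": [0,0,0],"twist": [0,0,0]},
  {"slide": [0,0,0],"twist": [0,0,0]},
], claw=-0.1)

```text
clock: 6.65
position: [488.9, 78.7, 246.2]
ee_rot: [0.001, 0.669, 0.743, 0.002]
ft_force: [-0.6, -0.2, 0.5]
grip_width: 38.9
```

Request:
servo_tool([
  {"slide": [0,0,-0.03],"twist": [0,0,0]},
  {"slide": [0,0,-0.08],"twist": [0,0,0]},
  {"slide": [0,0,-0.14],"twist": [0,0,0]},
  {"slide": [0,-0.04,-0.18],"twist": [0,0,0]},
  {"slide": [0,-0.04,-0.18],"twist": [0,0,0]},
])

```text
clock: 7.28
position: [447.9, 74.0, 429.7]
ee_rot: [0.002, 0.669, 0.743, 0.005]
ft_force: [-0.2, -0.5, -0.1]
grip_width: 39.1
```

```bash
python3 - <<'E'
from h import *
np.set_printoptions(precision=1,suppress=True)
s=sensors.observe(); print(s['position'])
c=camera('scene'); t=camera('top')
for cc,n in ((c,'scene'),(t,'top')):
    for q in ('knob_grip','cap_top'):
        for d in spotter.landmark_of(q,n)[:2]: print(n,q,d['conf'],np.array(d['position']))
for z in (74,84): print(z,proj(c,O-75*ex+45*ey+[0,0,z]),proj(t,O-75*ex+45*ey+[0,0,z]))
a=cv2.resize(c['image'][150:290,180:380,::-1],(570,400),interpolation=3)
b=cv2.resize(t['image'][130:290,180:340,::-1],(400,400),interpolation=3)
cv2.imwrite('pics/m3.png',cv2.resize(np.hstack([a,b]),(800,330)))
print(goto(O+55*ex+[0,0,400]), proj(c,O+55*ex+[0,0,184]))
E
```

```text
[447.9  74.  429.7]
scene knob_grip 0.7 [324.9 239.7]
scene knob_grip 0.51 [271.  188.9]
scene cap_top 0.66 [281.2 199.5]
top knob_grip 0.6 [246.9 264.3]
top cap_top 0.7 [270.2 163.5]
74 [273.7 188. ] [247.1 267.1]
84 [273.8 184. ] [246.8 267.8]
(array([-0. ,  0.2,  0. ]), array([0., 0., 0.])) [282.5 196.8]
```

View pics/m3.png

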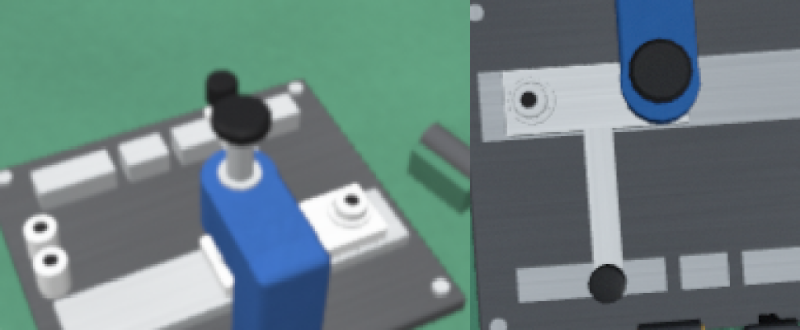

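The merged view shows the knob (left 221,85; right 607,283) seated over the next rail gap. Its height fits the home height: row 188.9 seen, 188.0 expected. The short stop is in the other nest, and the ferrule is hidden under the head. Next I shut the jaws and move over the cap.

```bash
python3 -c "
from h import *
print(goto(O+55*ex+[0,0,395]))"
```

```text
(array([-0.045 ,  0.1661,  0.0295]), array([0.04, 0.02, 0.04]))
```

Request:
servo_tool([
  {"slide": [-0.015,0.055,0],"twist": [0,0,0]},
  {"slide": [-0.03,0.11,0],"twist": [0,0,0]},
  {"slide": [-0.045,0.166,0.01],"twist": [0,0,0]},
  {"slide": [-0.045,0.166,0.025],"twist": [0,0,0]},
  {"slide": [-0.045,0.166,0.0295],"twist": [0,0,0]},
  {"slide": [-0.045,0.166,0.0295],"twist": [0,0,0]},
  {"slide": [-0.045,0.166,0.0295],"twist": [0,0,0]},
  {"slide": [-0.045,0.166,0.0295],"twist": [0,0,0]},
], claw=-1, squeeze=20)

```text
clock: 8.57
position: [618.1, 46.9, 396.4]
ee_rot: [0.001, 0.669, 0.743, 0.001]
ft_force: [-0.4, 1.3, -0.0]
grip_width: 0.5
```

```bash
python3 -c "
from h import *
print(goto(O+55*ex+[0,0,370]));print(sensors.observe()['position'],sensors.observe()['ft_force'])"
```

```text
(array([-0.0001,  0.0004,  0.0264]), array([ 0.16, -0.03,  0.06]))
[618.07215594  46.92308252 396.38346449] [-0.35811753  1.33448769 -0.00994001]
```

Request:
servo_tool([
  {"slide": [0,0.0004,0.012],"twist": [0.1,0,0]},
  {"slide": [0,0.0004,0.022],"twist": [0.1,0,0]},
  {"slide": [0,0.0004,0.026],"twist": [0.1,0,0]},
  {"slide": [0,0.0004,0.029],"twist": [0.1,0,0]},
  {"slide": [0,0.0004,0.032],"twist": [0.1,0,0]},
  {"slide": [0,0.0004,0.035],"twist": [0.1,0,0]},
  {"slide": [0,0.0004,0.037],"twist": [0.1,0,0]},
  {"slide": [0,0.0004,0.037],"twist": [0.1,0,0]},
])

```text
clock: 9.57
position: [618.5, 47.0, 359.4]
ee_rot: [0.0, 0.669, 0.743, 0.001]
ft_force: [-1.6, 0.4, 4.1]
grip_width: 0.4
```

Request:
servo_tool([
  {"slide": [0,0,0.0015],"twist": [0,0,0]},
  {"slide": [0,0,0.003],"twist": [0,0,0]},
  {"slide": [0,0,0.004],"twist": [0,0,0]},
  {"slide": [0,0,0.004],"twist": [0,0,0]},
])

```text
clock: 10.07
position: [618.6, 46.9, 356.5]
ee_rot: [0.0, 0.669, 0.743, 0.001]
ft_force: [-3.4, -0.1, 8.1]
grip_width: 0.2
```

Request:
servo_tool([
  {"slide": [0,0,0.0015],"twist": [0,0,0]},
  {"slide": [0,0,0.003],"twist": [0,0,0]},
  {"slide": [0,0,0.003],"twist": [0,0,0]},
])

```text
clock: 10.45
position: [618.5, 46.8, 354.9]
ee_rot: [0.0, 0.669, 0.743, 0.001]
ft_force: [-5.5, 0.3, 10.0]
grip_width: 0.3
```

Request:
servo_tool([
  {"slide": [0,0,0.0015],"twist": [0,0,0]},
  {"slide": [0,0,0.003],"twist": [0,0,0]},
  {"slide": [0,0,0.003],"twist": [0,0,0]},
])

```text
clock: 10.82
position: [618.4, 46.7, 353.5]
ee_rot: [0.0, 0.669, 0.743, 0.002]
ft_force: [-5.4, -0.4, 11.6]
grip_width: 0.5
```

Request:
servo_tool([
  {"slide": [0,0,0.0015],"twist": [0,0,0]},
  {"slide": [0,0,0.003],"twist": [0,0,0]},
  {"slide": [0,0,0.003],"twist": [0,0,0]},
])

```text
clock: 11.2
position: [618.4, 46.6, 352.5]
ee_rot: [0.0, 0.669, 0.743, 0.002]
ft_force: [-6.2, -1.0, 12.0]
grip_width: 0.5
```

Request:
servo_tool([
  {"slide": [0,0,0.0015],"twist": [0,0,0]},
  {"slide": [0,0,0.003],"twist": [0,0,0]},
  {"slide": [0,0,0.003],"twist": [0,0,0]},
])

```text
clock: 11.58
position: [618.2, 46.4, 352.3]
ee_rot: [0.0, 0.669, 0.743, 0.003]
ft_force: [-7.2, 0.2, 15.9]
grip_width: 0.6
```

Request:
servo_tool([
  {"slide": [0,0,0.003],"twist": [0,0,0]},
  {"slide": [0,0,0.003],"twist": [0,0,0]},
  {"slide": [0,0,0.003],"twist": [0,0,0]},
  {"slide": [0,0,0.003],"twist": [0,0,0]},
  {"slide": [0,0,0.003],"twist": [0,0,0]},
  {"slide": [0,0,0.003],"twist": [0,0,0]},
])

```text
clock: 12.32
position: [618.1, 46.1, 352.3]
ee_rot: [-0.0, 0.669, 0.743, 0.004]
ft_force: [-8.5, -1.6, 16.9]
grip_width: 0.2
```

The cap stopped moving at 352.3 mm while the force rose to 17 N, and that held for 0.75 s, so this is the second stop. Now I raise the tool.

Request:
servo_tool([
  {"slide": [0,0,-0.004],"twist": [0,0,0]},
  {"slide": [0,0,-0.01],"twist": [0,0,0]},
  {"slide": [0,0,-0.018],"twist": [0,0,0]},
  {"slide": [0,0,-0.035],"twist": [0,0,0]},
  {"slide": [0,0,-0.07],"twist": [0,0,0]},
  {"slide": [0,-0.05,-0.09],"twist": [0,0,0]},
  {"slide": [0,-0.1,-0.09],"twist": [0,0,0]},
  {"slide": [0,-0.13,-0.09],"twist": [0,0,0]},
])

```text
clock: 13.32
position: [486.8, 31.7, 442.6]
ee_rot: [0.0, 0.67, 0.743, 0.004]
ft_force: [0.7, -0.1, -0.3]
grip_width: 0.5
```

```bash
python3 - <<'E'
from h import *
np.set_printoptions(precision=1,suppress=True)
s=sensors.observe(); print(s['clock'],s['position'],s['ft_force'])
c=camera('scene'); t=camera('top')
for cc,n in ((c,'scene'),(t,'top')):
    for q in ('knob_grip','cap_top','ferrule','short_stop'):
        for d in spotter.landmark_of(q,n)[:2]: print(n,q,d['conf'],np.array(d['position']))
a=cv2.resize(c['image'][150:290,180:380,::-1],(570,400),interpolation=3)
b=cv2.resize(t['image'][130:290,180:340,::-1],(400,400),interpolation=3)
cv2.imwrite('pics/m4.png',cv2.resize(np.hstack([a,b]),(800,330)))
E
```

```text
13.325 [486.8  31.7 442.6] [ 0.7 -0.1 -0.3]
scene knob_grip 0.57 [274.4 186.2]
scene cap_top 0.68 [282.  196.9]
scene short_stop 0.42 [324.5 240. ]
top knob_grip 0.41 [246.8 265.9]
top cap_top 0.65 [271.  166.7]
top short_stop 0.55 [209.  180.1]
```

View pics/m4.png

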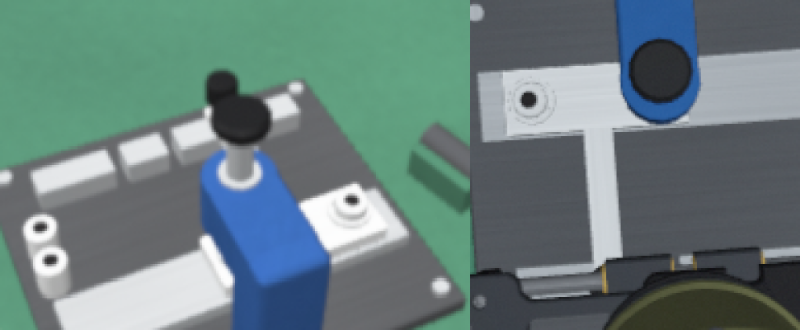

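The picture matches the one before pressing: cap back up (240,120), knob home (221,85), short stop in its nest (350,203), robot clear. I'm handing the job in.

```bash
python3 -c "
from h import *
print(ctrl.close_job())"
```

```text
the job is handed in; nothing more can be done
None
```

The tall ferrule was stamped and the job handed in at about 13.4 s. No verdict was reported.

- **Indexing:** I pulled the knob up about 13 mm against about 7 N, shifted the slide +45 mm in press y because the ferrule stood in the −y nest, and lowered the pin. The knob came back to its earlier gripping height, the pull force went to about zero, and the camera puts it over the next notch.
- **Pressing:** The closed fingertips met the first stop about 9–10 mm down. The second stop came at a TCP height of 352.3 mm, where travel stopped and the force rose. I held it for about 0.75 s; the last reading was about 17 N vertical and about 19 N in total, under the 30 N limit.
- **Last checks:** After the release the cap was up, the knob home, the short stop standing in its nest and the robot clear at about 0 N.
- **Less certain:**
  - The ferrule was hidden under the head in the last pictures, so its position is inferred from the stop it gave.
  - The tool pushed sideways on the cap with up to about 8 N while pressing.
  - I gripped the knob about 4 mm off centre, with no visible effect.

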